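Key-start the kitchen ventilator

TASK

Start the kitchen ventilator from its white control box: first stand the damper lever straight upright (half open), then take the flat-bladed key (not the round-stemmed one) from its wooden rest, push it fully home in the keyhole past the sticky pins, wiggling if needed, and turn it a quarter turn clockwise (seen from above). The switch springs back, so finish while still gripping the key and holding it turned; leave the lever upright and the other things where they are.

Things in the scene. Friction and masses are not known exactly. Their poses are not given: they have to be found in the camera images.
- control_box: white plastic control box fixed to the worktop, 130 mm (its x) by 250 mm (its y), 45 mm high; origin under its middle, z up. At yaw 0 its x points away from the robot. The steel face plate with the keyhole is on top at its +y end, the lever at its -y end, 125 mm apart.
- keyhole (a point): middle of the keyhole, on the upper face of the fixed steel face plate (58 mm square, 5 mm thick, top 50 mm above the worktop). Axes as the box. The hole is a slot 17 mm along x by 9 mm along y with 1.5 mm chamfers. The plate lets the key turn only when it is home to within about 4 mm, and keeps it in while turned.
- rotor_mouth (a point): mouth of the switch rotor's slot under the plate, 7 mm below the keyhole point; slot 15.6 mm along x by 7.8 mm along y, chamfered. Two sprung, sticky pins cross it, 24 and 34 mm below the plate's top; pushing the key's tip past each takes about 5 to 18 N, and rocking the key a few degrees about the vertical may help.
- rotor (a joint): turn of the key switch, rad: 0 at rest (slot along the box's x), grows clockwise seen from above, stop at 1.62. A spring turns it back (about 0.05 N m at rest, 0.15 N m at a quarter turn). Key and rotor have up to about 0.15 rad of play, so the key must turn that much further than the rotor.
- lever (a joint): lean of the damper lever, rad: 0 straight upright, negative leaning to the box's -x (towards the robot), positive to +x; range -0.8 to 0.8. It starts leaning towards the robot. It turns about the box's y axis, is stiff (about 0.1 N m, some 2 N at the knob) and stays where it is left.
- lever_pivot (a point): the lever's hinge axis, 8 mm above the box's top (53 mm above the worktop). Axes as the box. The low cheeks beside it reach 14 mm above the box's top and 14 mm to each side along y.
- lever_knob (a point): centre of the lever's black knob, a lying cylinder 16 mm across and 22 mm long along the box's y, 46 mm from the pivot; turns with the lever. It can be gripped from above by its ends (22 mm along y).
- flat_key: flat-bladed steel key, 50 g, upright, blade down, in its rest. Origin under the middle of its bow, z up; bow: plate 32 (x) by 9 (y) by 36 mm high, grip it across the 9 mm. Below: neck 6 mm thick (z -9 to 0), blade 14 (x) by 6 mm (y) to a V tip at z -39 (lowest 7 mm: 4 mm thick). Fits either way round. Fully home the bow's underside lies on the plate, origin at the keyhole point.
- round_key: another steel key, with a round disc bow 36 mm across and 9 mm thick and a round stem 8 mm thick, standing upright in the other rest; origin under its bow. It does not belong to this box: leave it in its rest.
- rest_a: wooden rest of the flat key, fixed block 60 (x) by 50 (y) by 45 mm high, origin under its middle; slot 16.5 by 8.5 mm along its x in which the key stands 39 mm deep, bow on the block's top.
- rest_b: wooden rest of the round key, fixed, 60 by 50 by 45 mm, with a hole for its stem; origin under its middle. The two rests may stand either way round (left or right). A wall cabinet hangs behind and above (front about 0.57 m ahead of the robot, underside 0.45 m up): keep the wrist on the robot's side of it.
- glass_dish: small clear glass dish, 89 mm across, 34 mm high; a bystander, origin under its middle
- key_safe: small black plastic case, 36x60x22 mm; a bystander, origin under its middle
- teaspoon: steel teaspoon, 130x27x11 mm; a bystander, origin under its middle
- peg: clothes peg, 15x72x12 mm; a bystander, origin under its middle
- tin_small: food tin, 75 mm across, 58 mm high; a bystander, origin under its middle
- honey_pot: honey pot shaped like a beehive, 76 mm across, 82 mm high; a bystander, origin under its middle
- spice_c: spice jar, 41 mm across, 105 mm high; a bystander, origin under its middle

How it is judged (in metres and radians):
On the way, in this order (a step that is already met when the one before it is completed fails the run):
1. the lever stands upright and at rest, the key not yet in the keyhole (value of joint lever between -0.17 and 0.17 rad and velocity of joint lever between -0.1 and 0.1 rad/s and distance between flat_key and keyhole above 0.05 m), for 0.2 s.
2. the flat key is fully home in the keyhole, not yet turned (z of flat_key in the frame of keyhole below 0.0035 m and horizontal distance between flat_key and keyhole below 0.004 m and angle between flat_key's own z axis and vertical below 0.12 rad and value of joint rotor below 0.35 rad), for 0.1 s.
3. the key is turned a quarter turn clockwise (z of flat_key in the frame of keyhole below 0.0035 m and horizontal distance between flat_key and keyhole below 0.004 m and angle between flat_key's own z axis and vertical below 0.12 rad and value of joint rotor above 1.25 rad), for 0.2 s.
At the end, for the whole second after the job is handed in: the flat key is home (bow within 3.5 mm of the face plate, within 4 mm of the keyhole's middle, upright within 0.12 rad), the rotor is held at 1.25 rad or more by fingers that press on the key with more than 2 N, and the lever is upright within 0.17 rad (all of step 3 and value of joint lever between -0.17 and 0.17 rad and contact force between the fingers and flat_key above 2 N); the arm keeps its last pose, push and grip.
It fails at once if the round key is taken out of its rest or shifted by over 15 mm (distance of round_key from where it was at the start of the episode above 0.015 m).
It fails at once if another thing on the worktop is pushed away by over 30 mm (distance of any of glass_dish, key_safe, teaspoon, peg, tin_small, honey_pot, spice_c from where it was at the start of the episode above 0.03 m).
It also fails if it takes over 72 s, if anything falls off the work surface, if the arm or the gripper's body presses on something with over 40 N, if the wrist force passes 120 N, or if a joint passes its speed limit or range.

ROBOT

A 6-joint arm with a two-finger parallel gripper is mounted at the origin on a cart in front of the work surface, level with it; the furniture and walls round the work are solid. World frame = base frame: x ahead of the robot, y to its left, z up, the work surface at z = 0. Lengths are in mm, angles in rad, forces in N, time in s.
With the tool pointing down it reaches from about 400 to 925 mm from the base axis. Payload 12.5 kg.
Tool frame: the origin (TCP) lies at the very end of the fingers, on their centre line; the grasp point (between the pads) lies 19 mm behind it; z points along the fingers, y is the line along which they close (so a half turn about z gives the same grasp; the last joint's range is limited). The gripper opens to 95 mm and grips with 3 to 60 N. Pads are 20 mm wide; open, the fingers measure 119 mm over their backs; the gripper's body (75 mm by 180 mm) begins 59 mm behind the grasp point.
Start: joints at [1.199, 0.491, 1.559, -0, 1.092, -0.106], TCP at [164.158, 603.075, 214.661] pointing down, gripper open.
Joint ranges: [-3.1, 3.1], [-0.84, 2.19], [0.05, 2.79], [-1.13, 4.28], [0.06, 2.93], [-2.69, 2.69]. Speed limits (rad/s): [2.22, 2.22, 2.79, 3.14, 3.14, 3.14].

INTERFACE

Orientations are given as [roll, pitch, yaw] about the fixed x, y, z axes, in that order (R = Rz(yaw) Ry(pitch) Rx(roll)).
In Python, from cell import env, cams gives the robot as it stands (env), with the cameras (cams).
- The arm moves only by the tool steer_hand, called after ">>>" by a JSON object that holds its "fn" and its "kwargs", one argument or row to a line. Schema: {"type":"object","properties":{"offsets":{"type":"array","items":{"type":"array","items":{"type":"array","items":{"type":"number"},"minItems":5,"maxItems":5},"minItems":1,"maxItems":5},"minItems":1,"maxItems":1},"only":{"type":"string"},"quiet":{"type":"boolean"},"lines":{"type":"string"}},"required":["offsets"],"additionalProperties":false}. offsets is a list that holds a single list of rows (three levels of brackets), with 1 to 5 rows, each of 5 numbers: dx, dy, dz in mm, then a turn about the tool's z in rad, then the opening from 0.0 (shut) to 1.0 (fully open); each row is the pose to reach, as a shift and turn from the pose commanded when the call began, along the tool's axes at that moment; what a row does not reach only later rows make up. A row lasts 1/12 s, in which the tool goes at most 41.7 mm and 0.125 rad, less where a joint would pass 70% of its speed; a pose out of reach is approached as far as the arm can. The fingers move at their own pace and stop on an object; the grip force is fixed at half the most. Time passes only in rows, so rows that do not move let the fingers close. The tool returns the time, the measured TCP pose, the force, the opening and the grip force at its end. only (a regular expression) keeps the lines of the reply that match it, lines (a string "A,B") keeps lines A to B, and quiet returns only ok. Input that does not fit is refused with a message, and nothing moves.
- env.state(): the state, without advancing time (a new reading comes with each control period).
- cams.read_camera(name): name is "scene" or "top"; returns (picture, depth): 400x640x3 uint8, red, green, blue; 400x640 float32, mm along the optical axis (not along the pixel's ray), 0 where there is no reading.
- cams.camera_info(name): a dict with "vertical_fov" (degrees; the focal length in pixels is half the picture's height over the tangent of half this angle, whatever the lens; pixels are square), "cx", "cy" (the principal point, pixels), "origin" and "attitude" of the camera in the world. Camera axes: x right, y down, z forward; pixel columns grow to the right and rows downward; lengths in mm; the calibration is good to about 2 mm. A picture is of the moment at which its call begins. camera_info takes no time and is no camera call.
- env.job_done(): hands the job in; it is judged then, once.
The state is a dict: "t": time; "joints": joint angles; "qvel": joint speeds; "tau": joint torques, N m; "eef_pos": TCP position; "tcp_rot": TCP orientation; "ft_force": force on the tool from outside, world axes, zero at the start; "moment": the same for the moment, N m; "opening": opening from 0.0 (shut) to 1.0 (fully open); "grip_force": force on a finger pad.
Only numpy, scipy, OpenCV 4.12 (cv2) and the standard library are available. Lean on these libraries where they do the work, as an engineer would, in place of code of your own. Each camera call takes 0.05 s, during which the arm holds its last target. There are 200 camera calls.

## Working session

There is one attempt and no reset: what is moved stays moved. The work goes in short steps, Python scripts to look and compute and a tool call to move; the robot and the scene stay as the last step left them, time stands still between calls to the robot, and variables do not carry over. Pictures are saved under pics/ and viewed, at most 10 in all, crops included, and the job is handed in when it is done.

```bash
ls; mkdir -p pics; cat > h.py <<'E'
from cell import env, cams
import numpy as np, cv2
from scipy.spatial.transform import Rotation as R
def cam(n):
    i=cams.camera_info(n); return i
def save(n,f):
    p,d=cams.read_camera(n); cv2.imwrite('pics/'+f+'.png',p[:,:,::-1]); np.save('pics/'+f+'.npy',d); return p,d
def rot(i):
    a=np.array(i['attitude'],float)
    return a if a.shape==(3,3) else R.from_euler('xyz',a).as_matrix()
def ray(n,u,v):
    i=cam(n); f=200/np.tan(np.radians(i['vertical_fov'])/2)
    return np.array(i['origin'],float), rot(i)@np.array([(u-i['cx'])/f,(v-i['cy'])/f,1])
def onplane(n,u,v,z):
    o,d=ray(n,u,v); return o+d*(z-o[2])/d[2]
def depthpt(n,u,v,d):
    o,r=ray(n,u,v); return o+r*d
E
python3 - <<'E'
from h import *
for n in('scene','top'):
    print(cam(n)); save(n,n+'0')
print(env.state())
E
```

```text
cell.py
pics
{'vertical_fov': 50.88122198243243, 'cx': 319.84819893220765, 'cy': 203.58259736163828, 'origin': array([-110.40092356, -607.82432954,  727.76100788]), 'attitude': array([-2.1580297 ,  0.02458063, -0.72154725])}
{'vertical_fov': 43.87944763887952, 'cx': 324.2164859391931, 'cy': 193.78108800489844, 'origin': array([  34.6808059 ,  110.9802293 , 1667.26397969]), 'attitude': array([-2.8476872 , -0.00895697, -1.53004962])}
{'t': 0.1, 'joints': array([ 1.19940415e+00,  4.91483876e-01,  1.55935174e+00,  3.73321471e-06,
        1.09174679e+00, -1.05619446e-01]), 'qvel': array([ 0.00121487, -0.00228133, -0.0013926 ,  0.00037486,  0.0014811 ,
        0.00036443]), 'tau': array([ 2.34129715e-03, -6.13626695e+01, -2.58608401e+01,  6.93726470e-02,
        4.69639746e-02, -7.62128366e-05]), 'eef_pos': array([164.07187508, 602.86299931, 214.14242792]), 'tcp_rot': array([-3.14060876e+00, -1.07635953e-04,  2.87581814e+00]), 'ft_force': array([-0.03254883, -0.34309202, -0.51958898]), 'moment': array([ 0.01515089, -0.06084751,  0.02136329]), 'grip_force': 0.0, 'opening': 1.0044417875217428}
```

View pics/scene0.png

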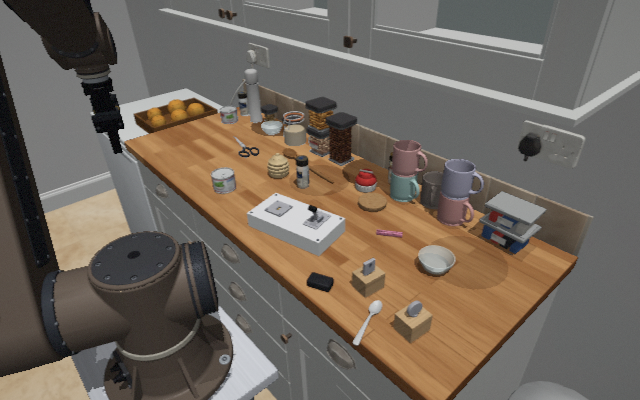

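View pics/top0.png

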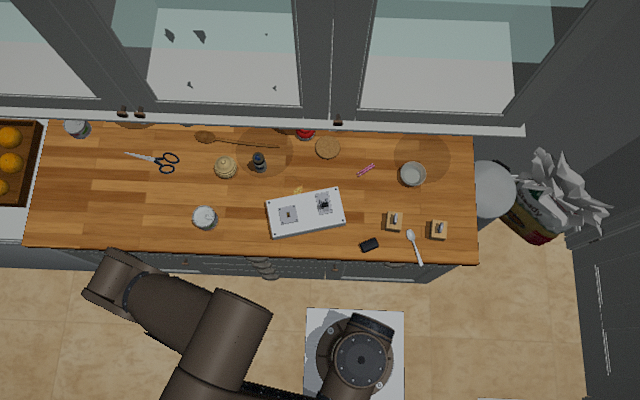

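The box's plate is at about (278,208) in the scene view and (289,214) in the top view. The lever is near (315,213) and (324,203). The flat key appears at (369,270) and (394,220), and the round key at (414,310) and (438,229). I'll enlarge these areas.

```bash
python3 - <<'E'
import cv2,numpy as np
s=cv2.imread('pics/scene0.png');t=cv2.imread('pics/top0.png')
def c(im,x,y,w,h,k): return cv2.resize(im[y:y+h,x:x+w],None,fx=k,fy=k,interpolation=cv2.INTER_CUBIC)
a=np.hstack([c(s,245,190,100,65,4),c(t,260,180,100,65,4)])
b=np.hstack([c(s,340,250,100,85,4),c(t,370,190,100,85,4)])
cv2.imwrite('pics/crop0.png',np.vstack([a,b]))
E
```

```text
(no output)
```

View pics/crop0.png

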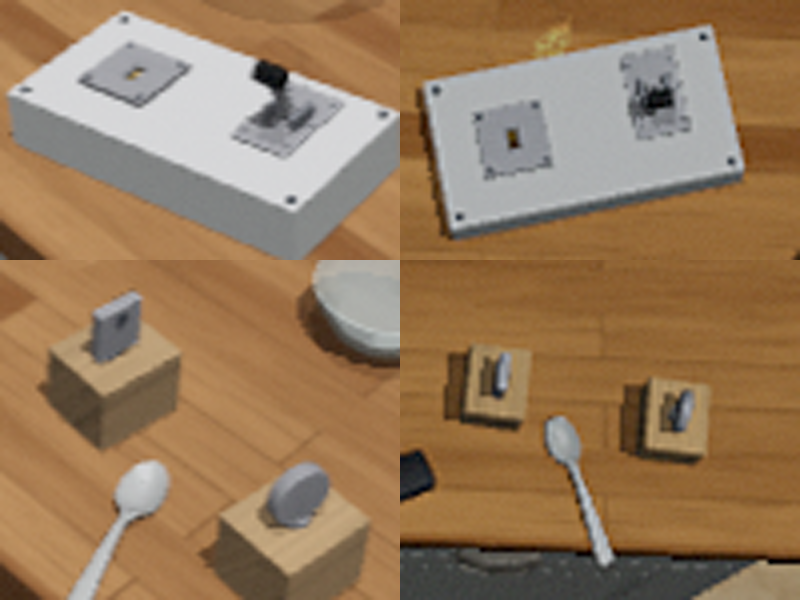

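The flat key is confirmed in the left rest (scene (369,272), top (395,220)) and the round key is in the right one. The lever leans towards the robot. Next I'll measure with depth and masks.

```bash
cat > m.py <<'E'
from h import *
def cloud(n,d):
    i=cam(n); f=200/np.tan(np.radians(i['vertical_fov'])/2)
    v,u=np.mgrid[:400,:640]; c=np.stack([(u-i['cx'])/f,(v-i['cy'])/f,np.ones(u.shape)],-1)*d[...,None]
    return c@rot(i).T+np.array(i['origin'])
def rect(n,mask,z):
    ys,xs=np.nonzero(mask); P=np.array([onplane(n,x,y,z)[:2] for x,y in zip(xs,ys)],np.float32)
    r=cv2.minAreaRect(P); return len(P),P.mean(0).round(1),np.round(r[0],1),np.round(r[1],1),round(r[2],2)
E
python3 - <<'E'
from m import *
for n,box,rA,rB in(('scene',(240,185,350,255),(345,250,392,297),(390,290,440,345)),('top',(260,180,350,245),(380,205,410,235),(425,212,455,245))):
    p=cv2.imread(f'pics/{n}0.png')[:,:,::-1]; d=np.load(f'pics/{n}0.npy'); X=cloud(n,d); hsv=cv2.cvtColor(np.ascontiguousarray(p),cv2.COLOR_RGB2HSV)
    def m(b):
        k=np.zeros((400,640),bool);k[b[1]:b[3],b[0]:b[2]]=1;return k
    k=m(box); print(n,'table z',np.median(X[200:240,150:180,2]) if n=='top' else '')
    zk=k&(X[...,2]>35)&(X[...,2]<60); print('box zmed',np.median(X[zk][:,2]),'rect by depth',rect(n,zk,45))
    w=k&(hsv[...,1]<40)&(hsv[...,2]>190); print('white',rect(n,cv2.morphologyEx(w.astype('uint8'),cv2.MORPH_CLOSE,np.ones((3,3))),45))
    for b,nm in((rA,'A'),(rB,'B')):
        q=m(b)&(X[...,2]>33)&(X[...,2]<53)&(hsv[...,1]>70); print('rest',nm,np.median(X[q][:,2]),rect(n,q,45))
        g=m(b)&(X[...,2]>50)&(hsv[...,1]<60); print('  bow pts',g.sum(),X[g].mean(0).round(1),X[g].min(0).round(1),X[g].max(0).round(1))
    kn=k&(X[...,2]>75); print('knob',kn.sum(),X[kn].mean(0).round(1),X[kn].max(0).round(1), np.argwhere(kn).mean(0))
    b=(270,200,290,215) if n=='scene' else (283,208,296,221)
    h=m(b)&((hsv[...,1]>70)|(hsv[...,2]<80)); ys,xs=np.nonzero(h);print('hole',h.sum(),xs.mean(),ys.mean(),onplane(n,xs.mean(),ys.mean(),50).round(1))
E
```

```text
scene table z 
box zmed 45.94289184383058 rect by depth (2592, array([457.3, 166.5], dtype=float32), array([458.4, 173.2]), array([143.8, 258.5]), 14.22)Traceback (most recent call last):
  File "<stdin>", line 8, in <module>
  File "m.py", line 7, in rect
    ys,xs=np.nonzero(mask); P=np.array([onplane(n,x,y,z)[:2] for x,y in zip(xs,ys)],np.float32)
                                        ~~~~~~~^^^^^^^^^
  File "h.py", line 15, in onplane
    o,d=ray(n,u,v); return o+d*(z-o[2])/d[2]
        ~~~^^^^^^^
  File "h.py", line 12, in ray
    i=cam(n); f=200/np.tan(np.radians(i['vertical_fov'])/2)
  File "h.py", line 5, in cam
    i=cams.camera_info(n); return i
ValueError: time passes only in moves, steps and waits
```

```bash
sed -i 's/^def cam(n):/C={n:cams.camera_info(n) for n in("scene","top")}\ndef cam(n):/; s/    i=cams.camera_info(n); return i/    return C[n]/' h.py
cat > q.py <<'E'
from m import *
for n,box,rA,rB in(('scene',(240,185,350,255),(345,250,392,297),(390,290,440,345)),('top',(260,180,350,245),(380,205,410,235),(425,212,455,245))):
    p=cv2.imread(f'pics/{n}0.png')[:,:,::-1]; d=np.load(f'pics/{n}0.npy'); X=cloud(n,d); hsv=cv2.cvtColor(np.ascontiguousarray(p),cv2.COLOR_RGB2HSV)
    def m(b):
        k=np.zeros((400,640),bool);k[b[1]:b[3],b[0]:b[2]]=1;return k
    k=m(box); print(n,'table z',np.median(X[200:240,150:180,2]) if n=='top' else '')
    zk=k&(X[...,2]>38)&(X[...,2]<60); print('box zmed',np.median(X[zk][:,2]),'rect by depth',rect(n,zk,45))
    w=k&(hsv[...,1]<40)&(hsv[...,2]>170); print('white',w.sum(), rect(n,w,45) if w.sum()>9 else '', hsv[k][:,2].max())
    for b,nm in((rA,'A'),(rB,'B')):
        q=m(b)&(X[...,2]>36)&(X[...,2]<53)&(hsv[...,1]>70); print('rest',nm,np.median(X[q][:,2]),rect(n,q,45))
        g=m(b)&(X[...,2]>50)&(hsv[...,1]<60); print('  bow pts',g.sum(),X[g].mean(0).round(1),X[g].min(0).round(1),X[g].max(0).round(1))
    kn=k&(X[...,2]>75); print('knob',kn.sum(),X[kn].mean(0).round(1),X[kn].max(0).round(1), np.argwhere(kn).mean(0))
    b=(270,200,290,215) if n=='scene' else (283,208,296,221)
    h=m(b)&((hsv[...,1]>70)|(hsv[...,2]<80)); ys,xs=np.nonzero(h);print('hole',h.sum(),xs.mean(),ys.mean(),onplane(n,xs.mean(),ys.mean(),50).round(1))
E
python3 q.py
```

```text
scene table z 
box zmed 46.0059649947392 rect by depth (2519, array([458.5, 167.9], dtype=float32), array([459.9, 174.3]), array([140.4, 257.1]), 14.22)
white 1910 (1910, array([460.3, 169.8], dtype=float32), array([464.3, 177.6]), array([130.2, 250.8]), 14.2) 217
rest A 45.03981498633027 (351, array([ 436.3, -129.5], dtype=float32), array([ 440.9, -125.2]), array([57.1, 69.2]), 82.49)
  bow pts 147 [ 438.6 -128.5   72.8] [-110.4 -607.8   50.2] [ 459.4 -118.5  727.8]
rest B 45.066201135402025 (483, array([ 411.5, -278.6], dtype=float32), array([ 417.6, -274.6]), array([55.5, 67.1]), 84.91)
  bow pts 165 [ 411.4 -279.1   76.3] [-110.4 -607.8   50.5] [ 435.6 -265.7  727.8]
knob 95 [ 245.9 -169.3  342.4] [485.6 124.8 727.8] [214.61052632 305.51578947]
hole 4 278.0 208.5 [445.8 231.6  50. ]
top table z -0.12395810735904433
box zmed 45.75795005857003 rect by depth (2655, array([461.4, 178.1], dtype=float32), array([462.1, 176.7]), array([131.8, 249.8]), 14.33)
white 2002 (2002, array([459.7, 178.3], dtype=float32), array([463.5, 177.4]), array([128.2, 248.1]), 14.54) 202
rest A 44.90621889181159 (224, array([ 443.4, -121.5], dtype=float32), array([ 444.4, -121.9]), array([51.7, 61.7]), 85.08)
  bow pts 36 [ 443.9 -121.3   77.9] [ 428.7 -127.    52.2] [ 459.  -116.5   89.7]
rest B 45.64135235384549 (224, array([ 419.2, -271.9], dtype=float32), array([ 420.8, -273. ]), array([51., 62.]), 84.48)
  bow pts 37 [ 418.4 -271.    73.5] [ 405.3 -277.5   50.4] [ 432.8 -266.1   85.8]
knob 50 [315.7 112.  665.1] [ 487.8  122.2 1667.3] [208.74 320.44]
hole 9 287.6666666666667 214.66666666666666 [445.8 236.1  50. ]
```

```bash
cat > q2.py <<'E'
from m import *
for n,box in(('scene',(300,200,330,225)),('top',(312,190,340,220))):
    d=np.load(f'pics/{n}0.npy'); X=cloud(n,d); k=np.zeros((400,640),bool);k[box[1]:box[3],box[0]:box[2]]=1
    p=cv2.imread(f'pics/{n}0.png'); dk=k&(p.max(2)<70)
    for t in(78,): 
        g=k&(d>0)&(X[...,2]>t); print(n,g.sum(),X[g].mean(0).round(1),X[g].min(0).round(1),X[g].max(0).round(1))
    nd,l,st,c=cv2.connectedComponentsWithStats(dk.astype('uint8')); print([(st[i].tolist(),c[i].round(1).tolist()) for i in range(1,nd) if st[i][4]>5])
    for i in range(1,nd):
        if st[i][4]>15: print(onplane(n,*c[i],95).round(1),onplane(n,*c[i],90).round(1))
E
python3 q2.py
```

```text
scene 56 [472.9 110.4  97.3] [465.3 100.1  78.5] [484.2 124.8 104.6]
[([309, 205, 8, 8, 44], [312.4, 208.5]), ([311, 217, 3, 4, 6], [312.0, 218.5])]
[476.  112.2  95. ] [480.6 117.9  90. ]
top 31 [473.3 112.4 102.3] [466.2 102.3  95. ] [480.5 122.2 110.6]
[([320, 202, 8, 7, 36], [323.8, 204.7])]
[473.2 116.3  95. ] [474.6 116.3  90. ]
```

>>> {"fn": "steer_hand", "kwargs": {
  "offsets": [
    [[0,0,0,-0.125,1],[0,0,0,-0.25,1],[0,0,0,-0.375,1],[0,0,0,-0.5,1],[0,0,0,-0.515,1]]
  ]
}}

```text
t: 0.52
eef_pos: [164.1, 602.9, 214.3]
tcp_rot: [-3.141, -0.0, -2.887]
ft_force: [-0.6, -0.0, 0.0]
opening: 0.999
grip_force: 0.0
```

```bash
python3 - <<'E'
import cv2,numpy as np
s=cv2.imread('pics/scene0.png');t=cv2.imread('pics/top0.png')
def c(im,x,y,w,h,k): return cv2.resize(im[y:y+h,x:x+w],None,fx=k,fy=k,interpolation=cv2.INTER_CUBIC)
a=np.hstack([c(s,295,198,40,34,10),c(t,308,186,40,34,10)])
b=np.hstack([c(s,258,193,40,26,10),c(t,270,200,40,26,10)])
cv2.imwrite('pics/crop1.png',np.vstack([a,b]))
E
```

```text
(no output)
```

View pics/crop1.png

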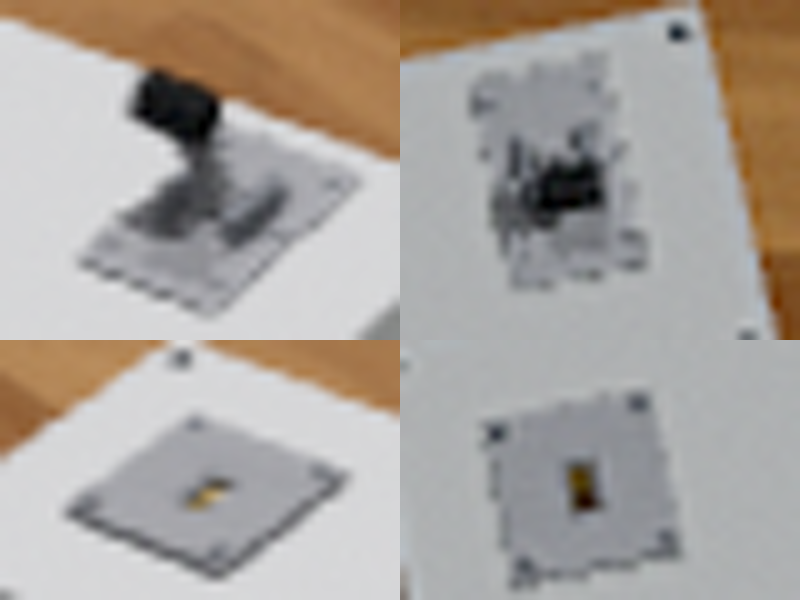

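The crops show the lever plate with its corners at about (475,78) to (648,262) in crop pixels. The keyhole is centred at crop (210,493) in the scene view and (583,487) in the top view.

```bash
cat > q3.py <<'E'
from h import *
def S(x,y,x0,y0,ox,oy): return x0+(x-ox+.5)/10-.5, y0+(y-oy+.5)/10-.5
def tri(a,b):
    o1,d1=ray('scene',*a);o2,d2=ray('top',*b)
    s=np.linalg.lstsq(np.stack([d1,-d2],1),o2-o1,rcond=None)[0]; p,q=o1+s[0]*d1,o2+s[1]*d2
    return ((p+q)/2).round(1),(p-q).round(1)
ks=S(210,493,258,193,0,340);kt=S(583,487,270,200,400,340)
print('hole',onplane('scene',*ks,50),onplane('top',*kt,50),tri(ks,kt))
for c in((68,507),(195,412),(350,473),(218,567)): print('S',onplane('scene',*S(*c,258,193,0,340),50)[:2].round(1))
for c in((483,428),(650,392),(682,553),(512,580)): print('T',onplane('top',*S(*c,270,200,400,340),50)[:2].round(1))
ns=S(175,105,295,198,0,0);nt=S(570,187,308,186,400,0)
print('knob',tri(ns,nt))
for c in((78,260),(362,178),(210,315)): print('LS',onplane('scene',*S(*c,295,198,0,0),46)[:2].round(1))
for c in((475,78),(605,52),(648,262),(515,290)): print('LT',onplane('top',*S(*c,308,186,400,0),46)[:2].round(1))
E
python3 q3.py
```

```text
hole [448.91006139 233.17815211  50.        ] [447.29927871 235.56710676  50.        ] (array([448.8, 235.2,  48.6]), array([ 2.2, -1.1,  0.5]))
S [414.9 255.6]
S [471.3 270.7]
S [484.7 213.5]
S [428.4 201.8]
T [466.3 270.5]
T [481.3 215. ]
T [426.  201.1]
T [414.3 257.3]
knob (array([475.1, 113.5,  96.1]), array([ 0.9, -0.5,  0.3]))
LS [453.9 131.5]
LS [536.7 106.7]
LS [464.   87.8]
LT [525.8 147.8]
LT [537.  103.8]
LT [463.5  86.5]
LT [451.8 130.9]
```

Estimates: keyhole at (448.3, 235.6), box yaw about 0.25, knob at (475, 113.5, 96) with a lean of about -0.44, and pivot near (494, 118). The flat key is at (444, -121.5) with yaw about -0.085. Moving above the knob.

>>> {"fn": "steer_hand", "kwargs": {
  "offsets": [
    [[-12,-37,0,0,1],[-24,-74,0,0,1],[-36,-111,0,0,1],[-48,-148,0,0,1],[-60,-185,0,0,1]]
  ],
  "quiet": true
}}

```text
ok
```

>>> {"fn": "steer_hand", "kwargs": {
  "offsets": [
    [[-12,-37,0,0,0.6],[-24,-74,0,0,0.6],[-36,-111,0,0,0.6],[-48,-148,0,0,0.6],[-60,-185,0,0,0.6]]
  ]
}}

```text
t: 1.35
eef_pos: [372.3, 272.4, 214.7]
tcp_rot: [3.141, 0.0, -2.896]
ft_force: [0.9, 1.4, -0.3]
opening: 0.708
grip_force: 0.0
```

>>> {"fn": "steer_hand", "kwargs": {
  "offsets": [
    [[-12,-37,0,0,0.5],[-24,-74,0,0,0.5],[-36,-111,0,0,0.5],[-48,-148,0,0,0.5],[-58,-182,0,0,0.5]]
  ]
}}

```text
t: 1.77
eef_pos: [473.7, 109.9, 214.7]
tcp_rot: [3.142, 0.0, -2.897]
ft_force: [0.6, 0.1, -0.1]
opening: 0.503
grip_force: 0.0
```

>>> {"fn": "steer_hand", "kwargs": {
  "offsets": [
    [[0,0,0,0,0.5]]
  ]
}}

```text
t: 1.85
eef_pos: [475.5, 107.8, 214.5]
tcp_rot: [-3.141, 0.001, -2.9]
ft_force: [-0.4, 0.7, -1.0]
opening: 0.501
grip_force: 0.0
```

>>> {"fn": "steer_hand", "kwargs": {
  "offsets": [
    [[-1,5.6,30,0.01,0.5],[-1,5.6,65,0.01,0.5],[-1,5.6,95,0.01,0.5],[-1,5.6,120,0.01,0.5],[-1,5.6,135,0.01,0.5]]
  ]
}}

```text
t: 2.27
eef_pos: [471.2, 117.9, 77.2]
tcp_rot: [3.141, -0.003, -2.906]
ft_force: [1.1, -0.5, -0.1]
opening: 0.5
grip_force: 0.0
```

>>> {"fn": "steer_hand", "kwargs": {
  "offsets": [
    [[0,0,0,0,0.5],[0,0,0,0,0],[0,0,0,0,0],[0,0,0,0,0],[0,0,0,0,0]]
  ]
}}

```text
t: 2.68
eef_pos: [473.3, 116.5, 80.9]
tcp_rot: [-3.139, 0.002, -2.901]
ft_force: [6.6, -43.4, 3.6]
opening: 0.279
grip_force: 21.8
```

```bash
python3 - <<'E'
from h import *
save('scene','s1')
p=cv2.imread('pics/s1.png')[170:260,240:360];cv2.imwrite('pics/s1c.png',cv2.resize(p,None,fx=6,fy=6))
E
```

```text
(no output)
```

View pics/s1c.png

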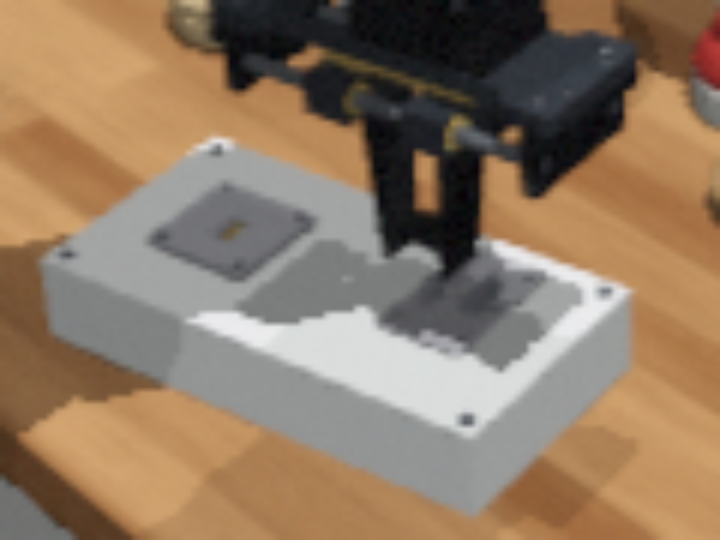

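The picture shows the fingers closed on both sides of the knob at about (425,230) in crop pixels. The side force means I'm about 2 mm too far to +y, so I'll recentre and then swing the lever.

>>> {"fn": "steer_hand", "kwargs": {
  "offsets": [
    [[0,-1,0,0,0.05],[0,-2.3,0,0,0.05],[0,-2.3,0,0,0.05],[0,-2.3,0,0,0.05],[0,-2.3,0,0,0.05]]
  ]
}}

```text
t: 3.15
eef_pos: [474.2, 113.8, 81.0]
tcp_rot: [-3.139, 0.003, -2.902]
ft_force: [2.8, -20.0, 3.0]
opening: 0.226
grip_force: 30.0
```

>>> {"fn": "steer_hand", "kwargs": {
  "offsets": [
    [[-4,-1,-1.4,0,0.05],[-8,-1,-2.5,0,0.05],[-12,-1,-3.3,0,0.05],[-16,-1,-4,0,0.05],[-20,-1,-4.3,0,0.05]]
  ]
}}

```text
t: 3.57
eef_pos: [491.5, 118.0, 84.6]
tcp_rot: [-3.14, -0.003, -2.902]
ft_force: [-5.4, -12.9, 1.6]
opening: 0.229
grip_force: 30.0
```

>>> {"fn": "steer_hand", "kwargs": {
  "offsets": [
    [[0,0,0,0,0.05],[0,0,0,0,0.05],[0,0,0,0,0.5],[0,0,0,0,0.5],[0,0,0,0,0.5]]
  ]
}}

```text
t: 3.98
eef_pos: [492.9, 119.4, 84.7]
tcp_rot: [3.142, 0.002, -2.903]
ft_force: [-0.6, -0.3, 0.1]
opening: 0.384
grip_force: 0.0
```

>>> {"fn": "steer_hand", "kwargs": {
  "offsets": [
    [[0,0,-35,0,0.5],[0,0,-70,0,0.5],[0,0,-105,0,0.5],[0,0,-120,0,0.5],[0,0,-120,0,0.5]]
  ]
}}

```text
t: 4.4
eef_pos: [493.9, 119.7, 207.9]
tcp_rot: [-3.141, 0.007, -2.902]
ft_force: [0.4, -0.4, 0.4]
opening: 0.499
grip_force: 0.0
```

>>> {"fn": "steer_hand", "kwargs": {
  "offsets": [
    [[17,-36,0,0.1,0.5],[34,-72,0,0.2,0.5],[51,-108,0,0.3,0.5],[68,-144,0,0.325,0.5],[85,-178,0,0.325,0.5]]
  ]
}}

```text
t: 4.82
eef_pos: [451.3, -75.3, 203.4]
tcp_rot: [3.141, -0.0, 3.054]
ft_force: [0.8, 0.2, 0.2]
opening: 0.502
grip_force: 0.0
```

```bash
python3 - <<'E'
from m import *
p,d=save('scene','s2'); q,e=save('top','t2')
def c(im,x,y,w,h,k): return cv2.resize(im[y:y+h,x:x+w,::-1],None,fx=k,fy=k,interpolation=cv2.INTER_CUBIC)
a=np.hstack([c(p,295,193,40,34,10),c(q,308,186,40,34,10)]); cv2.imwrite('pics/c2.png',a)
E
```

```text
(no output)
```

View pics/c2.png

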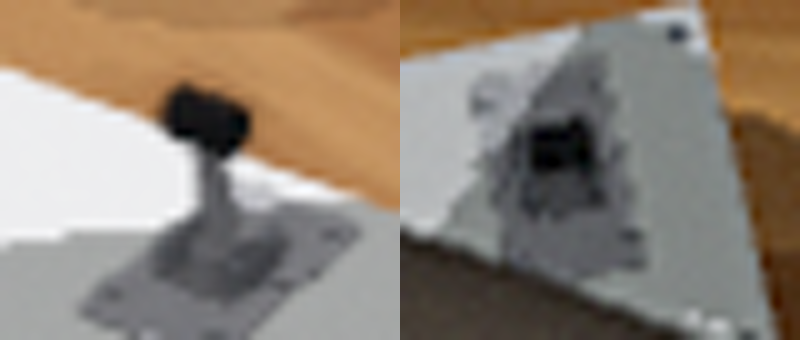

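The lever now looks upright: the knob is at crop (207,120) in the scene view and (560,145) in the top view, above the plate's middle. I'll check it by triangulation, and sharpen the key bow's position.

```bash
cat >> q3.py <<'E'
print('knob2',tri(S(207,120,295,193,0,0),S(560,145,308,186,400,0)))
E
python3 q3.py | tail -1
cat > q4.py <<'E'
from q3 import *
# flat key bow: grey blob centroid in each view, triangulated; long axis in top view
B={}
for n,b in(('scene',(355,255,385,285)),('top',(385,208,405,230))):
    p=cv2.imread(f'pics/{n}0.png')[b[1]:b[3],b[0]:b[2]]; p=cv2.resize(p,None,fx=8,fy=8,interpolation=cv2.INTER_CUBIC)
    h=cv2.cvtColor(p,cv2.COLOR_BGR2HSV); m=((h[...,1]<75)&(h[...,2]>75)).astype('uint8')
    k,l,st,c=cv2.connectedComponentsWithStats(m); i=1+st[1:,4].argmax(); print(n,st[i]/8,c[i]/8)
    r=cv2.minAreaRect(np.argwhere(l==i)[:,::-1].astype(np.float32)); bx=(cv2.boxPoints(r)+.5)/8-.5+np.array(b[:2])
    B[n]=tuple((c[i]+.5)/8-.5+np.array(b[:2])); print(bx.round(1).tolist())
    if n=='top': print([onplane(n,*x,81)[:2].round(1).tolist() for x in bx])
print(tri(B['scene'],B['top']),onplane('top',*B['top'],81))
E
python3 q4.py | tail -7
```

```text
knob2 (array([488.9, 117.1,  99. ]), array([ 1.8, -1.1,  0.5]))
knob2 (array([488.9, 117.1,  99. ]), array([ 1.8, -1.1,  0.5]))
scene [   7.25     2.75    13.375   18.25  1330.5  ] [13.97278983 11.92034245]
[[361.5, 275.2], [363.2, 256.4], [375.7, 257.6], [374.0, 276.4]]
top [  9.      4.875   4.     10.5   250.75 ] [10.97389083  9.77305583]
[[393.2, 222.7], [393.7, 212.3], [397.6, 212.5], [397.0, 222.9]]
[[425.6, -114.1], [461.0, -115.8], [460.9, -128.5], [425.5, -126.7]]
(array([ 447.1, -123.3,   63.2]), array([-3. ,  2. , -1.1])) [ 444.18141743 -121.75871155   81.        ]
```

```bash
cat > q5.py <<'E'
from q3 import *
def proj(n,P):
    i=cam(n); f=200/np.tan(np.radians(i['vertical_fov'])/2); c=rot(i).T@(np.array(P)-i['origin']); return np.array([i['cx']+f*c[0]/c[2],i['cy']+f*c[1]/c[2]])
o=np.array([295,193])
bx=np.array([.969,.247,0])
K=onplane('scene',*S(207,120,295,193,0,0),99)
for lean in(-.2,-.1,0,.1):
    piv=K-46*(bx*np.sin(lean)+np.array([0,0,np.cos(lean)]))
    print(lean,[((proj('scene',piv+t*(K-piv))-o+.5)*10).round(0).tolist() for t in(0,.3,.6)])
E
python3 q5.py | tail -4
python3 - <<'E'
import cv2,numpy as np
p=cv2.imread('pics/s2.png').max(2)
for r in range(206,222): print(r,p[r,308:326].tolist())
E
```

```text
-0.2 [[231.0, 240.0], [224.0, 205.0], [217.0, 169.0]]
-0.1 [[222.0, 250.0], [218.0, 212.0], [213.0, 173.0]]
0 [[213.0, 259.0], [211.0, 218.0], [210.0, 177.0]]
0.1 [[203.0, 267.0], [204.0, 224.0], [206.0, 180.0]]
206 [239, 239, 235, 181, 55, 20, 22, 19, 19, 23, 18, 46, 152, 178, 183, 183, 183, 185]
207 [239, 239, 239, 236, 214, 172, 103, 27, 19, 16, 16, 116, 161, 172, 177, 183, 182, 182]
208 [239, 239, 239, 239, 238, 219, 156, 81, 54, 36, 129, 179, 181, 171, 175, 178, 182, 184]
209 [238, 239, 239, 239, 240, 237, 184, 94, 88, 156, 220, 235, 227, 204, 183, 176, 177, 179]
210 [239, 239, 239, 239, 239, 239, 186, 94, 93, 117, 211, 237, 238, 235, 234, 226, 205, 183]
211 [239, 239, 239, 239, 239, 239, 194, 112, 94, 96, 178, 206, 212, 209, 229, 238, 235, 235]
212 [239, 239, 239, 239, 239, 239, 195, 114, 99, 91, 176, 197, 195, 196, 206, 225, 236, 239]
213 [239, 239, 239, 239, 239, 239, 195, 114, 99, 92, 120, 180, 196, 196, 166, 141, 147, 153]
214 [239, 239, 239, 239, 239, 200, 127, 94, 99, 95, 99, 124, 136, 135, 127, 124, 122, 126]
215 [240, 238, 239, 201, 144, 107, 77, 86, 95, 95, 94, 118, 123, 115, 107, 118, 125, 123]
216 [178, 178, 159, 124, 96, 78, 82, 90, 96, 93, 103, 119, 113, 106, 95, 103, 120, 126]
217 [167, 157, 119, 94, 79, 74, 95, 102, 96, 94, 93, 85, 78, 81, 78, 84, 116, 123]
218 [154, 133, 101, 82, 74, 72, 94, 100, 100, 95, 81, 76, 79, 73, 71, 100, 125, 126]
219 [132, 122, 100, 82, 75, 77, 88, 91, 83, 81, 94, 83, 74, 70, 76, 112, 127, 125]
220 [124, 123, 98, 79, 86, 87, 92, 91, 85, 78, 79, 74, 70, 76, 110, 125, 130, 122]
221 [121, 122, 120, 119, 103, 90, 92, 92, 84, 79, 74, 72, 72, 100, 96, 91, 114, 136]
```

The triangulation and the stalk slope both suggest a lean of about -0.09. That is within tolerance, but I'll nudge it 4 mm further to be safe.

>>> {"fn": "steer_hand", "kwargs": {
  "offsets": [
    [[-5,39,0,-0.1,0.5],[-10,78,0,-0.2,0.5],[-15,117,0,-0.3,0.5],[-20,156,0,-0.325,0.5],[-24,194,0,-0.325,0.5]]
  ],
  "quiet": true
}}

```text
ok
```

>>> {"fn": "steer_hand", "kwargs": {
  "offsets": [
    [[0,0,0,0,0.5],[0,0,0,0,0.5]]
  ]
}}

```text
t: 5.5
eef_pos: [492.3, 119.6, 203.1]
tcp_rot: [3.141, -0.001, -2.898]
ft_force: [-0.4, 0.0, 0.2]
opening: 0.5
grip_force: 0.0
```

>>> {"fn": "steer_hand", "kwargs": {
  "offsets": [
    [[0,-2,35,0,0.5],[0,-2,70,0,0.5],[0,-2,100,0,0.5],[0,-2,118,0,0.5],[0,-2,118,0,0.5]]
  ]
}}

```text
t: 5.92
eef_pos: [491.2, 114.5, 82.6]
tcp_rot: [3.141, -0.006, -2.904]
ft_force: [-0.1, -0.0, 0.3]
opening: 0.501
grip_force: 0.0
```

>>> {"fn": "steer_hand", "kwargs": {
  "offsets": [
    [[0,0,0,0,0.05],[0,0,0,0,0.05],[0,0,0,0,0.05],[0,0,0,0,0.05],[0,0,0,0,0.05]]
  ]
}}

```text
t: 6.33
eef_pos: [493.0, 117.5, 87.2]
tcp_rot: [3.138, 0.002, -2.905]
ft_force: [-3.8, 21.0, 7.4]
opening: 0.231
grip_force: 30.0
```

>>> {"fn": "steer_hand", "kwargs": {
  "offsets": [
    [[-1.5,0,0,0,0.05],[-3,0,0,0,0.05],[-4,0,0,0,0.05],[-4,0,0,0,0.05],[-4,0,0,0,0.05]]
  ]
}}

```text
t: 6.75
eef_pos: [495.3, 118.2, 87.2]
tcp_rot: [3.139, -0.002, -2.903]
ft_force: [-9.5, 16.7, 11.6]
opening: 0.226
grip_force: 30.0
```

>>> {"fn": "steer_hand", "kwargs": {
  "offsets": [
    [[0,0,0,0,0.5],[0,0,0,0,0.5],[0,0,0,0,0.5],[0,0,0,0,0.5]]
  ]
}}

```text
t: 7.08
eef_pos: [497.4, 116.3, 86.4]
tcp_rot: [-3.141, 0.001, -2.902]
ft_force: [-0.2, -0.3, 1.2]
opening: 0.455
grip_force: 0.0
```

>>> {"fn": "steer_hand", "kwargs": {
  "offsets": [
    [[0,0,-35,0,0.5],[0,0,-70,0,0.5],[0,0,-105,0,0.5],[0,0,-120,0,0.5],[0,0,-120,0,0.5]]
  ]
}}

```text
t: 7.5
eef_pos: [498.5, 116.4, 209.6]
tcp_rot: [-3.141, 0.007, -2.903]
ft_force: [1.1, -0.3, -0.4]
opening: 0.495
grip_force: 0.0
```

>>> {"fn": "steer_hand", "kwargs": {
  "offsets": [
    [[17,-36,0,0.1,0.5],[34,-72,0,0.2,0.5],[51,-108,0,0.3,0.5],[68,-144,0,0.325,0.5],[85,-178,0,0.325,0.5]]
  ]
}}

```text
t: 7.92
eef_pos: [455.7, -78.4, 205.2]
tcp_rot: [3.141, -0.001, 3.054]
ft_force: [1.2, -0.5, 0.4]
opening: 0.499
grip_force: 0.0
```

```bash
python3 - <<'E'
from h import *
p,d=save('scene','s3')
m=p.max(2); k=np.zeros(m.shape,bool);k[196:212,306:326]=1
n,l,st,c=cv2.connectedComponentsWithStats((k&(m<60)).astype('uint8')); print(st[1:],c[1:])
m2=cv2.imread('pics/s2.png').max(2); n,l,st,c=cv2.connectedComponentsWithStats((k&(m2<60)).astype('uint8')); print(st[1:],c[1:])
for r in range(207,215): print(r,m[r,308:326].tolist())
E
```

```text
[[312 202   8   6  37]] [[315.45945946 204.45945946]]
[[312 202   8   7  39]] [[315.30769231 204.82051282]]
207 [239, 239, 240, 238, 236, 235, 179, 54, 21, 16, 22, 84, 153, 172, 178, 182, 184, 182]
208 [239, 239, 239, 240, 239, 239, 185, 92, 88, 112, 142, 179, 180, 172, 175, 178, 179, 184]
209 [240, 240, 239, 239, 239, 239, 195, 112, 91, 99, 213, 235, 226, 206, 182, 177, 176, 178]
210 [239, 239, 239, 239, 239, 240, 196, 115, 97, 91, 208, 236, 238, 236, 235, 226, 205, 181]
211 [240, 240, 239, 240, 239, 240, 207, 135, 96, 94, 179, 207, 213, 208, 230, 238, 236, 234]
212 [239, 240, 240, 239, 239, 239, 207, 137, 97, 91, 148, 188, 196, 197, 208, 226, 236, 239]
213 [239, 240, 240, 239, 239, 240, 194, 112, 100, 95, 108, 178, 196, 164, 136, 142, 146, 153]
214 [239, 239, 240, 239, 240, 200, 122, 93, 97, 93, 96, 124, 134, 128, 124, 124, 126, 127]
```

The lever is close enough to upright, at about -0.05. On to the key.

>>> {"fn": "steer_hand", "kwargs": {
  "offsets": [
    [[4,-22,10,0,0.5],[8,-44,20,0,0.5],[8,-44,50,0,0.5],[8,-44,80,0,0.5],[8,-44,100,0,0.5]]
  ]
}}

```text
t: 8.38
eef_pos: [443.8, -120.0, 103.3]
tcp_rot: [3.141, -0.002, 3.054]
ft_force: [0.7, 0.1, -0.4]
opening: 0.499
grip_force: 0.0
```

>>> {"fn": "steer_hand", "kwargs": {
  "offsets": [
    [[0,0,0,0,0.5],[0,0,0,0,0.5]]
  ]
}}

```text
t: 8.55
eef_pos: [444.4, -119.7, 105.1]
tcp_rot: [3.141, -0.003, 3.056]
ft_force: [0.9, -0.3, 0.2]
opening: 0.499
grip_force: 0.0
```

>>> {"fn": "steer_hand", "kwargs": {
  "offsets": [
    [[0,-2,20,0,0.5],[0,-2,40,0,0.5],[0,-2,52,0,0.5],[0,-2,55,0,0.4],[0,-2,55,0,0.3]]
  ]
}}

```text
t: 8.97
eef_pos: [445.1, -121.8, 51.4]
tcp_rot: [3.142, 0.0, 3.056]
ft_force: [0.7, -0.5, 0.2]
opening: 0.41
grip_force: 0.0
```

>>> {"fn": "steer_hand", "kwargs": {
  "offsets": [
    [[0,0,0,0,0.2],[0,0,0,0,0.15],[0,0,0,0,0.1],[0,0,0,0,0.05],[0,0,0,0,0]]
  ]
}}

```text
t: 9.38
eef_pos: [445.0, -121.9, 51.4]
tcp_rot: [-3.141, 0.001, 3.056]
ft_force: [0.1, 1.5, 5.5]
opening: 0.095
grip_force: 30.0
```

>>> {"fn": "steer_hand", "kwargs": {
  "offsets": [
    [[0,0,-8,0,0],[0,0,-20,0,0],[0,0,-50,0,0],[0,0,-90,0,0],[0,0,-110,0,0]]
  ]
}}

```text
t: 9.8
eef_pos: [445.2, -122.0, 164.7]
tcp_rot: [-3.141, 0.003, 3.056]
ft_force: [0.8, 0.5, -0.2]
opening: 0.089
grip_force: 30.0
```

>>> {"fn": "steer_hand", "kwargs": {
  "offsets": [
    [[0,0,0,0,0],[0,0,0,0,0]]
  ]
}}

```text
t: 9.97
eef_pos: [444.9, -121.9, 162.0]
tcp_rot: [-3.141, 0.002, 3.056]
ft_force: [-0.1, -0.2, -1.0]
opening: 0.094
grip_force: 30.0
```

```bash
python3 - <<'E'
from h import *
p,d=save('scene','s4'); q,e=save('top','t4')
def c(im,x,y,w,h,k): return cv2.resize(im[y:y+h,x:x+w,::-1],None,fx=k,fy=k,interpolation=cv2.INTER_CUBIC)
cv2.imwrite('pics/c4.png',c(p,320,190,100,100,6))
E
```

```text
(no output)
```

View pics/c4.png

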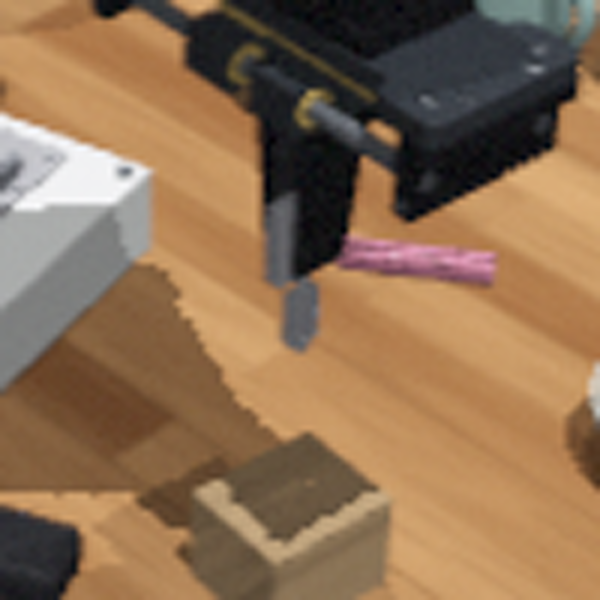

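The key is held upright, blade down, at crop (300,317). The rest is empty, and the box edge is visible on the left.

```bash
python3 - <<'E' | tail -8
from q5 import *
def s(x,y): return 320+(x+.5)/6-.5,190+(y+.5)/6-.5
for c,z in(((300,318),133),((300,350),117)): print(c,onplane('scene',*s(*c),z).round(1))
for P in((444.9,-121.9,117),(444.9,-121.9,133),(437.9,-121.3,133),(451.9,-122.5,133),(444.9,-121.9,154)): 
    u=proj('scene',P); print(P,((u-[320,190]+.5)*6).round(0))
E
```

```text
0.1 [[203.0, 267.0], [204.0, 224.0], [206.0, 180.0]]
(300, 318) [ 446.  -121.4  133. ]
(300, 350) [ 447.  -121.3  117. ]
(444.9, -121.9, 117) [298. 354.]
(444.9, -121.9, 133) [300. 320.]
(437.9, -121.3, 133) [285. 328.]
(451.9, -122.5, 133) [314. 313.]
(444.9, -121.9, 154) [302. 276.]
```

>>> {"fn": "steer_hand", "kwargs": {
  "offsets": [
    [[2.5,30,-18,0,0],[5,66,-20,-0.1,0],[8,104,-20,-0.2,0],[11,142,-20,-0.3,0],[14,180,-20,-0.334,0]]
  ]
}}

```text
t: 10.48
eef_pos: [445.4, 60.3, 179.7]
tcp_rot: [3.141, -0.002, -2.888]
ft_force: [1.8, -0.6, 0.3]
opening: 0.089
grip_force: 30.0
```

>>> {"fn": "steer_hand", "kwargs": {
  "offsets": [
    [[0,0,0,0,0],[0,0,0,0,0]]
  ]
}}

```text
t: 10.65
eef_pos: [445.6, 60.4, 179.7]
tcp_rot: [3.141, -0.002, -2.89]
ft_force: [0.8, -0.6, -0.2]
opening: 0.095
grip_force: 30.0
```

>>> {"fn": "steer_hand", "kwargs": {
  "offsets": [
    [[-10,37,0,0,0],[-20,74,0,0,0],[-30,111,0,0,0],[-40,147,0,0,0],[-46.2,168.8,0,0,0]]
  ]
}}

```text
t: 11.07
eef_pos: [449.6, 235.2, 180.0]
tcp_rot: [3.142, -0.001, -2.894]
ft_force: [-0.6, -0.4, 0.3]
opening: 0.095
grip_force: 30.0
```

>>> {"fn": "steer_hand", "kwargs": {
  "offsets": [
    [[0,0,35,0,0],[0,0,60,0,0],[0,0,70,0,0],[0,0,70,0,0],[0,0,70,0,0]]
  ]
}}

```text
t: 11.48
eef_pos: [449.9, 232.8, 110.8]
tcp_rot: [-3.141, -0.001, -2.895]
ft_force: [0.5, 0.4, -0.4]
opening: 0.092
grip_force: 30.0
```

>>> {"fn": "steer_hand", "kwargs": {
  "offsets": [
    [[0,0,0,0,0],[0,0,0,0,0]]
  ]
}}

```text
t: 11.65
eef_pos: [450.3, 233.5, 112.1]
tcp_rot: [3.141, 0.002, -2.894]
ft_force: [0.3, 0.1, -1.0]
opening: 0.096
grip_force: 30.0
```

```bash
python3 - <<'E'
from h import *
p,d=save('scene','s5'); q,e=save('top','t5')
def c(im,x,y,w,h,k): return cv2.resize(im[y:y+h,x:x+w,::-1],None,fx=k,fy=k,interpolation=cv2.INTER_CUBIC)
cv2.imwrite('pics/c5.png',c(p,250,165,60,60,10))
E
```

```text
(no output)
```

View pics/c5.png

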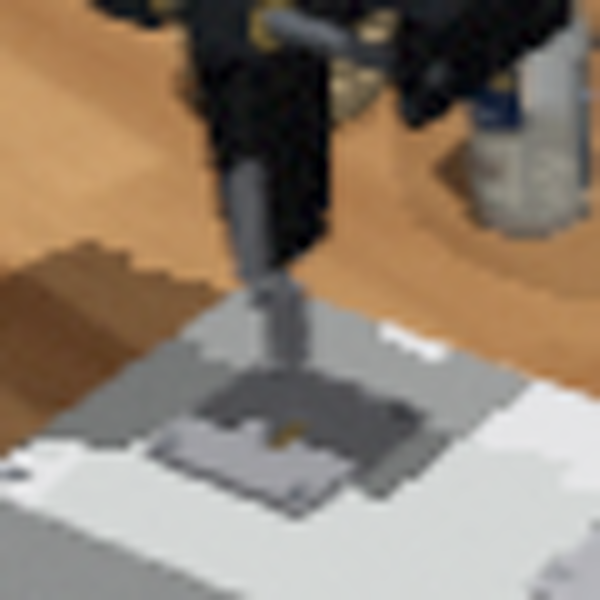

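The blade tip is at crop (288,368), above the hole at (290,434).

```bash
python3 - <<'E' | tail -7
from q5 import *
f=lambda P:((proj('scene',P)-[250,165]+.5)*10).round(0)
for P in((450.3,233.5,66.7),(450.3,233.5,82),(450.3,233.5,50),(448.3,235.5,50),(453.3,233.5,50),(450.3,236.5,50)): print(P,f(P))
g=lambda c:(250+(c[0]+.5)/10-.5,165+(c[1]+.5)/10-.5)
print(onplane('scene',*g((290,434)),50))
E
```

```text
(450.3, 233.5, 66.7) [289. 383.]
(450.3, 233.5, 82) [285. 338.]
(450.3, 233.5, 50) [294. 431.]
(448.3, 235.5, 50) [284. 431.]
(453.3, 233.5, 50) [302. 427.]
(450.3, 236.5, 50) [287. 427.]
[448.60264906 232.76511216  50.        ]
```

>>> {"fn": "steer_hand", "kwargs": {
  "offsets": [
    [[1.3,1.9,5,0,0],[1.3,1.9,10,0,0],[1.3,1.9,14,0,0],[1.3,1.9,16,0,0],[1.3,1.9,16,0,0]]
  ]
}}

```text
t: 12.17
eef_pos: [447.6, 235.2, 94.3]
tcp_rot: [-3.142, -0.001, -2.893]
ft_force: [0.4, 0.3, -0.5]
opening: 0.092
grip_force: 30.0
```

>>> {"fn": "steer_hand", "kwargs": {
  "offsets": [
    [[0,0,2,0,0],[0,0,4,0,0],[0,0,5,0,0],[0,0,5,0,0]]
  ]
}}

```text
t: 12.5
eef_pos: [447.8, 235.2, 89.7]
tcp_rot: [3.142, -0.0, -2.893]
ft_force: [-0.2, 0.1, -0.9]
opening: 0.097
grip_force: 30.0
```

>>> {"fn": "steer_hand", "kwargs": {
  "offsets": [
    [[0,0,2,0,0],[0,0,4,0,0],[0,0,4,0,0]]
  ]
}}

```text
t: 12.75
eef_pos: [447.7, 235.2, 85.6]
tcp_rot: [3.142, -0.0, -2.893]
ft_force: [-0.1, 0.1, -0.5]
opening: 0.093
grip_force: 30.0
```

>>> {"fn": "steer_hand", "kwargs": {
  "offsets": [
    [[0,0,2,0,0],[0,0,4,0,0],[0,0,4,0,0]]
  ]
}}

```text
t: 13.0
eef_pos: [447.7, 235.2, 81.6]
tcp_rot: [3.142, -0.0, -2.893]
ft_force: [-0.1, -1.0, -1.2]
opening: 0.095
grip_force: 30.0
```

>>> {"fn": "steer_hand", "kwargs": {
  "offsets": [
    [[0,0,2,0,0],[0,0,4,0,0],[0,0,4,0,0]]
  ]
}}

```text
t: 13.25
eef_pos: [447.7, 235.2, 77.6]
tcp_rot: [3.142, -0.0, -2.893]
ft_force: [-0.0, -0.2, -0.4]
opening: 0.095
grip_force: 30.0
```

>>> {"fn": "steer_hand", "kwargs": {
  "offsets": [
    [[0,0,2,0,0],[0,0,4,0,0],[0,0,5,0,0],[0,0,5,0,0]]
  ]
}}

```text
t: 13.58
eef_pos: [447.7, 235.2, 72.7]
tcp_rot: [3.142, -0.0, -2.893]
ft_force: [-0.3, -0.9, -0.2]
opening: 0.09
grip_force: 30.0
```

>>> {"fn": "steer_hand", "kwargs": {
  "offsets": [
    [[0,0,1.5,0,0],[0,0,3,0,0],[0,0,4,0,0],[0,0,4,0,0]]
  ]
}}

```text
t: 13.92
eef_pos: [447.7, 235.2, 69.0]
tcp_rot: [3.142, -0.0, -2.893]
ft_force: [-1.3, -0.4, 3.4]
opening: 0.093
grip_force: 30.0
```

Reached the first pin. I'll push on with a small wiggle.

>>> {"fn": "steer_hand", "kwargs": {
  "offsets": [
    [[0,0,1.5,0.04,0],[0,0,3,-0.04,0],[0,0,4,0.04,0],[0,0,4,0,0]]
  ]
}}

```text
t: 14.25
eef_pos: [447.6, 235.2, 64.9]
tcp_rot: [3.141, -0.0, -2.898]
ft_force: [-0.8, -0.3, 0.3]
opening: 0.093
grip_force: 30.0
```

>>> {"fn": "steer_hand", "kwargs": {
  "offsets": [
    [[0,0,1.5,0.04,0],[0,0,3,-0.04,0],[0,0,4,0.04,0],[0,0,4,0,0]]
  ]
}}

```text
t: 14.58
eef_pos: [448.3, 235.3, 61.4]
tcp_rot: [3.141, 0.001, -2.898]
ft_force: [-0.8, 0.0, 2.9]
opening: 0.092
grip_force: 30.0
```

>>> {"fn": "steer_hand", "kwargs": {
  "offsets": [
    [[0,0,1.5,0.04,0],[0,0,3,-0.04,0],[0,0,4,0.04,0],[0,0,4,0,0]]
  ]
}}

```text
t: 14.92
eef_pos: [448.5, 235.4, 57.1]
tcp_rot: [3.141, 0.002, -2.898]
ft_force: [1.7, 0.1, -2.4]
opening: 0.094
grip_force: 30.0
```

>>> {"fn": "steer_hand", "kwargs": {
  "offsets": [
    [[0,0,1,0.03,0],[0,0,2,-0.03,0],[0,0,2,0,0]]
  ]
}}

```text
t: 15.17
eef_pos: [448.7, 235.5, 56.3]
tcp_rot: [3.141, 0.003, -2.89]
ft_force: [-1.9, -0.9, 19.1]
opening: 0.092
grip_force: 30.0
```

The key bottomed at the predicted height (TCP 56.3) with 19 N. I'll hold, then turn clockwise.

>>> {"fn": "steer_hand", "kwargs": {
  "offsets": [
    [[0,0,0,0,0],[0,0,0,0,0],[0,0,0,0,0]]
  ]
}}

```text
t: 15.42
eef_pos: [448.7, 235.5, 56.3]
tcp_rot: [3.141, 0.003, -2.893]
ft_force: [-2.7, -1.8, 18.7]
opening: 0.092
grip_force: 30.0
```

>>> {"fn": "steer_hand", "kwargs": {
  "offsets": [
    [[0,0,0,0.1,0],[0,0,0,0.2,0],[0,0,0,0.3,0],[0,0,0,0.4,0],[0,0,0,0.4,0]]
  ]
}}

```text
t: 15.83
eef_pos: [448.7, 235.6, 56.3]
tcp_rot: [3.14, 0.003, 2.984]
ft_force: [-3.0, -0.8, 19.1]
opening: 0.094
grip_force: 30.0
```

>>> {"fn": "steer_hand", "kwargs": {
  "offsets": [
    [[0,0,0,0.1,0],[0,0,0,0.2,0],[0,0,0,0.3,0],[0,0,0,0.4,0],[0,0,0,0.4,0]]
  ]
}}

```text
t: 16.25
eef_pos: [448.6, 235.4, 56.4]
tcp_rot: [3.14, 0.002, 2.584]
ft_force: [-2.1, -2.3, 20.2]
opening: 0.094
grip_force: 30.0
```

>>> {"fn": "steer_hand", "kwargs": {
  "offsets": [
    [[0,0,0,0.1,0],[0,0,0,0.2,0],[0,0,0,0.3,0],[0,0,0,0.4,0],[0,0,0,0.4,0]]
  ]
}}

```text
t: 16.67
eef_pos: [448.5, 235.3, 56.4]
tcp_rot: [3.139, 0.001, 2.184]
ft_force: [-3.1, -3.6, 20.1]
opening: 0.089
grip_force: 30.0
```

>>> {"fn": "steer_hand", "kwargs": {
  "offsets": [
    [[0,0,0,0.1,0],[0,0,0,0.2,0],[0,0,0,0.3,0],[0,0,0,0.4,0],[0,0,0,0.4,0]]
  ]
}}

```text
t: 17.08
eef_pos: [448.2, 235.2, 56.3]
tcp_rot: [3.14, 0.0, 1.784]
ft_force: [-4.1, -2.9, 22.6]
opening: 0.094
grip_force: 30.0
```

```bash
python3 -c "
from cell import env, cams;print(env.state()['moment'],env.state()['joints'])"
```

```text
[-0.95528372  0.80602328  0.07108511] [ 3.52823267e-01  5.57427604e-01  1.99916596e+00 -6.34316686e-04
  5.83335059e-01  1.39865256e-01]
```

>>> {"fn": "steer_hand", "kwargs": {
  "offsets": [
    [[0,0,0,0.06,0],[0,0,0,0.06,0],[0,0,0,0.06,0],[0,0,0,0.06,0],[0,0,0,0.06,0]]
  ]
}}

```text
t: 17.5
eef_pos: [448.2, 235.2, 56.3]
tcp_rot: [3.14, -0.0, 1.73]
ft_force: [-3.7, -4.3, 21.3]
opening: 0.09
grip_force: 30.0
```

```bash
python3 - <<'E'
from h import *
s=env.state();print(s['moment'])
p,d=save('scene','s6')
def c(im,x,y,w,h,k): return cv2.resize(im[y:y+h,x:x+w,::-1],None,fx=k,fy=k,interpolation=cv2.INTER_CUBIC)
cv2.imwrite('pics/c6.png',c(p,245,165,100,75,8))
E
```

```text
[-0.96149762  0.85593247  0.08374014]
```

View pics/c6.png

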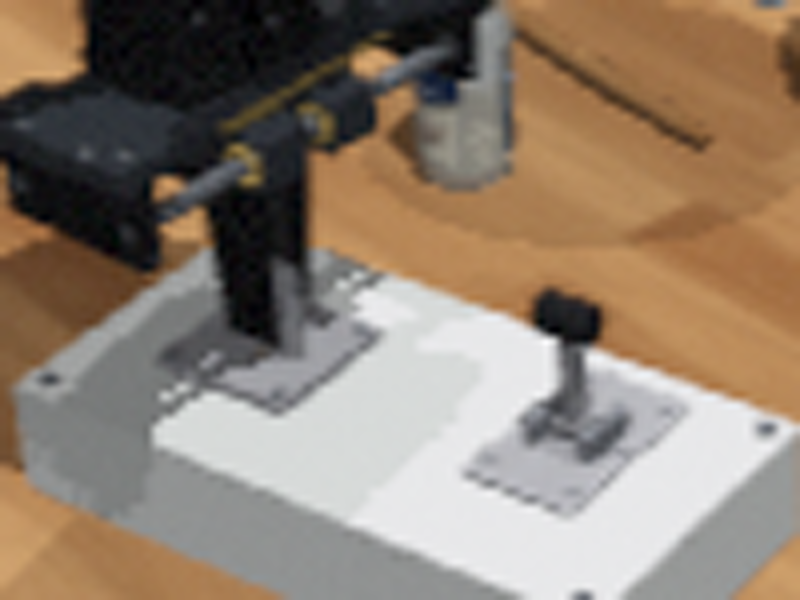

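The bow sits on the plate at crop (290,340), turned and gripped. The lever stands upright, with its knob at (568,315) above its base at (573,425). Handing in.

```bash
python3 -c "
from cell import env, cams;print(env.job_done())"
```

```text
the job is handed in; nothing more can be done
None
```

I handed the job in at about 17.5 s with the lever upright (estimated lean about -0.05 rad) and the flat key home, turned about 1.66 rad clockwise and still gripped at 30 N; the hand-in returned no verdict.

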